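# Put the loading cap away in the tilt-out bin

### The arm

A 6-joint arm with a two-finger parallel gripper is mounted at the origin on the work surface. World frame = base frame: x ahead of the robot, y to its left, z up, the work surface at z = 0. Lengths are in m, angles in rad, forces in N, time in s.
With the tool pointing down it reaches from about 0.225 to 0.875 m from the base axis. Payload 3.4 kg.
Tool frame: the origin (TCP) lies at the centre of the arm's flange, where the gripper is bolted on; the fingertips stand manip.tcp_to_tips ahead of it and the grasp point (between the pads) lies 155 mm ahead of it (manip.tcp_to_tips is the distance from the TCP to the fingertips, in m); z points along the fingers, y is the line along which they close (so a half turn about z gives the same grasp; the last joint's range is limited). The gripper opens to 85 mm and grips with 20 to 120 N. Pads are 22 mm wide; open, the fingers measure 114 mm over their backs; the gripper's body (76 mm by 85 mm) begins 54 mm behind the grasp point. The pads swing forward as they close: fully open they stand 13 mm farther back than shut.
Start: joints at [1.033, 0.276, 1.505, -0, 1.361, -0.121], TCP at [0.233, 0.526, 0.405] pointing down, gripper open.
Joint ranges: [-2.89, 2.89], [-0.75, 2.08], [0.22, 2.7], [-1.18, 4.32], [0.11, 2.71], [-2.7, 2.7]. Speed limits (rad/s): [2.57, 2.57, 3.14, 3.14, 3.14, 3.14].

### API

Orientations are given as a unit quaternion [w, x, y, z].
In Python, from rig import sensors, imaging, manip gives the robot as it stands. The module is installed in compiled form; this text tells all that it offers.
- The arm moves only by the tool jog_arm, never from a script. Its argument "plan" is a list of rows, each an object of numbers: "dx", "dy", "dz": the shift along the tool's x, y, z in mm; "ax", "ay", "az": the turn, a rotation vector about the tool's x, y, z in units of 6 degrees (1.0 is 6 degrees); "grip": the closure, from 0 (fully open) to 1 (shut). A call has 1 to 20 rows; each row shifts and turns the commanded pose from where the row before left it, along the tool's axes as they then stand; what a row does not reach is not made up. A row lasts 1/12 s, in which the tool goes at most 41.7 mm and 7.16 degrees, less where a joint would pass 70% of its speed; a pose out of reach is approached as far as the arm can. A call is refused whole if a number of a shift passes 41.7 or a number of a turn 1, either way. A call with a gripper value outside its range is refused whole. The fingers move at their own pace and stop on an object; "grip_force" is the grip in N (left out, the last holds). Time passes only in rows, so rows that do not move let the fingers close. It gives the time, the measured TCP pose, the force, the opening and the grip force at its end, in the units of the state.
- sensors.get_state(): the state, without advancing time (a new reading comes with each control period).
- imaging.get_image(name): name is "side" or "top"; returns a dict with "image" (400x640x3 uint8, red, green, blue), "K" (3x3 intrinsics, pixels), "extrinsics" (4x4, takes a point from world to camera coordinates). Camera axes: x right, y up, looking along -z (the intrinsics and any distortion apply to the point x, -y, -z); pixel columns grow to the right and rows downward; lengths in m; the calibration is good to about 2 mm. A picture is of the moment at which its call begins. There is no depth.
- manip.sign_off(): hands the job in; it is judged then, once.
The state is a dict: "clock": time; "qpos": joint angles; "qd": joint speeds; "effort": joint torques, N m; "position": TCP position; "ee_rot": TCP orientation; "contact_force": force on the tool from outside, world axes, zero at the start; "moment": the same for the moment, N m; "width": finger opening in m; "gripper_force": force on a finger pad.
Only numpy, scipy, OpenCV 4.12 (cv2) and the standard library are available. Lean on these libraries where they do the work, as an engineer would, in place of code of your own. Each camera call takes 0.05 s, during which the arm holds its last target. There are 200 camera calls.

### The job

Put the loose aluminium loading cap away in the wide tilt-out bin: tip that bin well forward, lower the cap down inside it before letting go (do not drop it in from above), and push the bin back until it clicks. The narrow bin next to it was left ajar, so push that fully home too. Do not knock over or shift the bottle, the jar and the weight around the cap.

Things in the scene. Friction and masses are not known exactly. Their poses are not given: they have to be found in the camera images.
- wide_bin (a joint): hinge angle (rad) of the wide bin about the level pivot line at its front bottom edge: 0 = fully home, grows as its top tips forward, stop at 0.87. The stiff hinge (0.14 N m) stays where left. Going home, a spring catch resists from about 0.13 and clicks over at about 0.06, then draws the bin home; about 5 N at the lip works it. Starts home.
- narrow_bin (a joint): hinge angle (rad) of the narrow bin about the level pivot line at its front bottom edge: 0 = fully home, grows as its top tips forward, stop at 0.87. The stiff hinge (0.14 N m) stays where left. Going home, a spring catch resists from about 0.13 and clicks over at about 0.06, then draws the bin home; about 5 N at the lip works it. Starts ajar.
- wide_pivot (a point): middle of the wide bin's pivot line, on the fixed grey case, 24 mm above the bench. Axes fixed to the case: -x out of the front (the way the bin tips), y along the pivot, z up. Case: y +-85 mm, x 1 to 124 mm, flat clear roof 150 mm above this point. A bin point (x, z) at home goes to (x cos a - z sin a, x sin a + z cos a) at angle a. 
- narrow_pivot (a point): middle of the narrow bin's pivot line, on the fixed grey case, 24 mm above the bench. Axes fixed to the case: -x out of the front (the way the bin tips), y along the pivot, z up. Case: y +-55 mm, x 1 to 124 mm, flat clear roof 150 mm above this point. A bin point (x, z) at home goes to (x cos a - z sin a, x sin a + z cos a) at angle a. 
- wide_lip (a point): middle of the top edge of the wide bin's lip, moves with the bin; at home 4 mm in front of and 185 mm above the pivot. The white front panel is 8 mm thick (x -8 to 0), 166 mm wide, 150 mm high; the lip, 80 mm wide, 8 mm thick, carries on 35 mm above the roof: pull it from behind to tip the bin, push its front to close.
- narrow_lip (a point): middle of the top edge of the narrow bin's lip, moves with the bin; at home 4 mm in front of and 185 mm above the pivot. The white front panel is 8 mm thick (x -8 to 0), 106 mm wide, 150 mm high; the lip, 50 mm wide, 8 mm thick, carries on 35 mm above the roof: pull it from behind to tip the bin, push its front to close. Pivots in line, 145 mm apart.
- wide_inside (a point): centre of the space inside the wide bin, moves with it; at home 50 mm behind and 65 mm above the pivot, axes as wide_pivot. Behind the panel the bin is an open-topped trough 136 mm wide and 102 mm long inside, floor 4 mm thick, side walls 130 mm high in front and 85 mm at the back. The wide bin may be the left or the right one.
- cap_mid (a point): the loading cap, plain aluminium, about 130 g: a disc 56 mm across and 14 mm thick with a round stem 18 mm across standing on its middle, 60 mm high over all. The point lies on the axis 30 mm above the underside; z runs up the stem. It starts upright on a black rubber mat 3 mm thick; take it by the stem.
- bottle_mid (a point): bystander: white plastic bottle 60 mm across, 150 mm high, on the mat; point at its centre, 75 mm above its foot
- jar_mid (a point): bystander: glass jar with a steel lid, 60 mm across, 110 mm high, on the mat; point at its centre, 55 mm above its foot
- weight_mid (a point): bystander: steel weight 64 mm across with a small knob on top, 58 mm high over all, on the mat; point on its axis 29 mm above its foot
Things that resemble listed ones, but are neither listed nor needed, are in the scene too. Leave any blue, orange or yellow look-alike of the part that bears cap_mid alone.

How it is judged:
By the outcome, as a careful person would: the job done as asked, in the order asked, and still so for the second after the job is handed in, with the robot touching nothing.
It also fails if it takes over 72 s, if anything falls off the work surface, if the arm or the gripper's body presses on something with over 40 N, if the wrist force passes 120 N, or if a joint passes its speed limit or range.

## Working session

There is one attempt and no reset: what is moved stays moved. The work goes in short steps, Python scripts to look and compute and a tool call to move; the robot and the scene stay as the last step left them, time stands still between calls to the robot, and variables do not carry over. Pictures are saved under pics/ and viewed, at most 10 in all, crops included, and the job is handed in when it is done.

Besides the shell and the picture viewer there is one more tool, called after ">>>" as name([rows], argument=value, ...), one row to a line, values as JSON. jog_arm: Moves the arm, as the interface text tells. Its arguments: {"type":"object","properties":{"plan":{"type":"array"},"grip_force":{"type":"number"}},"required":["plan"]}

```bash
mkdir -p pics; python3 - <<'E'
from rig import sensors, imaging, manip
import cv2,numpy as np
s=sensors.get_state();print({k:np.round(v,3).tolist() for k,v in s.items()},manip.tcp_to_tips)
for n in("side","top"):
    d=imaging.get_image(n);cv2.imwrite(f"pics/{n}0.png",d["image"][:,:,::-1])
    print(n,d["K"].tolist(),np.round(d["extrinsics"],4).tolist(),d.keys())
E
```

```text
{'clock': 0.0, 'qpos': [1.033, 0.277, 1.506, 0.0, 1.361, -0.121], 'qd': [-0.0, -0.0, -0.001, -0.001, -0.001, 0.002], 'effort': [0.0, -41.678, -24.581, -0.0, 0.011, -0.0], 'position': [0.233, 0.526, 0.404], 'ee_rot': [-0.0, 0.207, 0.978, -0.001], 'contact_force': [0.322, 0.169, 0.653], 'moment': [-0.046, -0.028, -0.014], 'gripper_force': 0.0, 'width': 0.085} 0.1734
side [[436.97467013172997, 0.0, 321.05574628694524], [0.0, 436.97467013172997, 197.14933651473604], [0.0, 0.0, 1.0]] [[0.6959, -0.718, -0.0129, -0.4382], [0.5281, 0.4994, 0.6868, -0.3435], [-0.4867, -0.4848, 0.7268, -1.1228], [0.0, 0.0, 0.0, 1.0]] dict_keys(['image', 'K', 'extrinsics'])
top [[379.5164667944573, 0.0, 317.0696808005419], [0.0, 379.5164667944573, 202.32771397599714], [0.0, 0.0, 1.0]] [[0.0158, -0.9999, -0.0025, -0.0734], [0.9925, 0.0154, 0.1215, -0.5608], [-0.1214, -0.0044, 0.9926, -1.0803], [0.0, 0.0, 0.0, 1.0]] dict_keys(['image', 'K', 'extrinsics'])
```

View pics/side0.png

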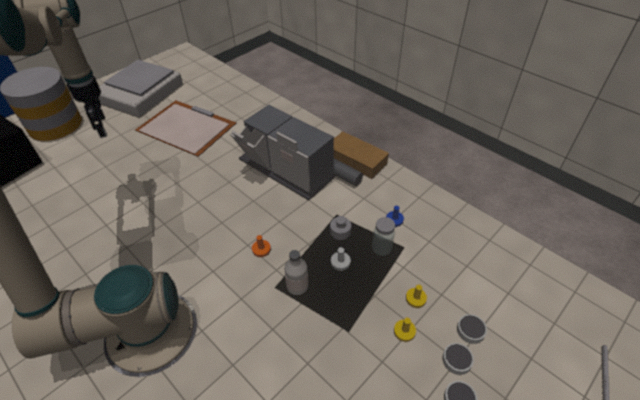

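View pics/top0.png

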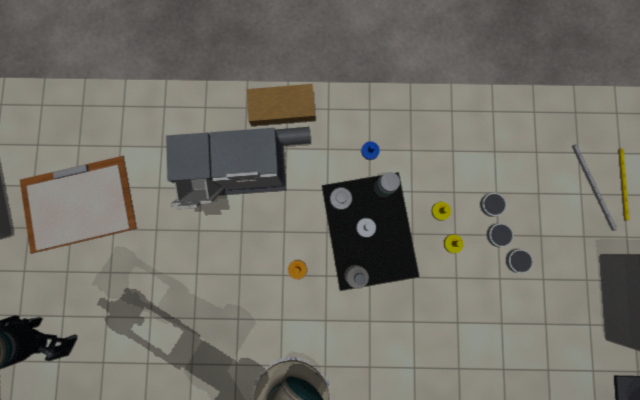

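The top view shows the narrow case at about (188,158), left, ajar. The wide case is at about (245,157). The cap is at (366,228) on the mat, the weight at (341,198), the jar at (387,184) and the bottle at (357,276). I'll enlarge these.

```bash
python3 - <<'E'
import cv2
a=cv2.imread("pics/top0.png");b=cv2.imread("pics/side0.png")
cv2.imwrite("pics/t1.png",cv2.resize(a[115:305,155:425],None,fx=2.9,fy=2.9,interpolation=cv2.INTER_CUBIC))
cv2.imwrite("pics/s1.png",cv2.resize(b[95:335,225:425],None,fx=2.5,fy=2.5,interpolation=cv2.INTER_CUBIC))
E
```

```text
(no output)
```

View pics/t1.png

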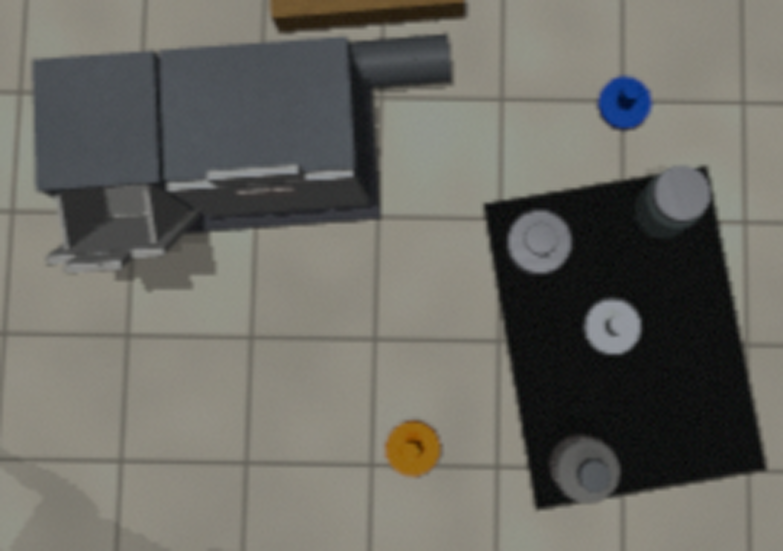

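View pics/s1.png

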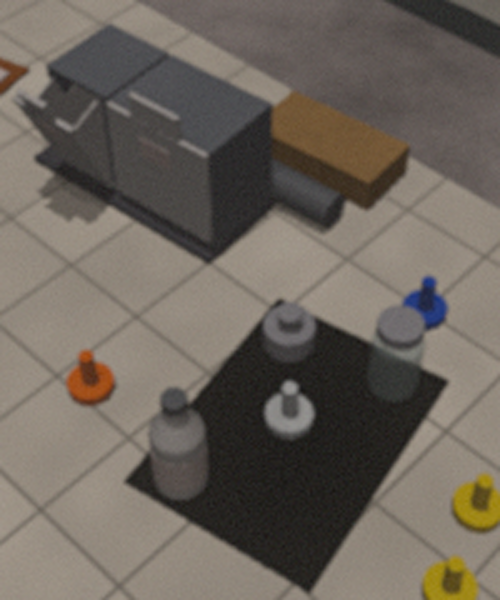

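Crop positions in the top view: wide-roof back corners (160,53) and (348,40), panel-top ends (168,188) and (353,176), lip ends (208,180) and (299,170), cap disc (612,326). The narrow lip is tipped out, from (50,262) to (128,258). I'll turn these into positions.

```bash
cat > h.py <<'E'
import numpy as np
from rig import sensors, imaging, manip
C={}
def cam(n):
    if n not in C: C[n]=imaging.get_image(n)
    return C[n]
def ray(n,u,v):
    d=cam(n);K=d["K"];E=d["extrinsics"];R=E[:3,:3];t=E[:3,3]
    r=np.array([(u-K[0,2])/K[0,0],-(v-K[1,2])/K[1,1],-1.])
    return -R.T@t,R.T@r
def onz(n,u,v,z):
    o,r=ray(n,u,v);return o+r*(z-o[2])/r[2]
def tc(u,v,z): return onz("top",155+u/2.9,115+v/2.9,z)   # crop t1
def sc(u,v,z): return onz("side",225+u/2.5,95+v/2.5,z)   # crop s1
E
python3 - <<'E'
from h import *
np.set_printoptions(precision=4,suppress=True)
for nm,f,u,v,z in [("wBL",tc,160,53,.174),("wBR",tc,348,40,.174),("wFL",tc,166,188,.174),("wFR",tc,353,176,.174),("nBL",tc,35,60,.174),
 ("lipL",tc,208,177,.209),("lipR",tc,299,167,.209),("s_roofBR?",sc,271,106,.174),("s_FR",sc,210,153,.174),("s_BL",sc,167,57,.174),("s_FL",sc,108,102,.174),
 ("s_lipL",sc,131,94,.209),("s_lipR",sc,180,118,.209),
 ("cap disc",tc,612.5,326,.010),("cap disc s",sc,289,414,.017),("stem top s",sc,291,385,.063),("stemtop t",tc,611,324,.063),
 ("weight",tc,540,242,.04),("weight s",sc,290,325,.045),("jar lid",tc,683,193,.113),("jar s",sc,402,327,.113),("bottle top",tc,593,475,.153),("bottle s",sc,174,400,.153),
 ("nlipL",tc,50,258,.18),("nlipR",tc,128,254,.18)]:
    print(nm,f(u,v,z)[:3])
E
```

```text
wBL [0.723  0.2183 0.174 ]
wBR [0.7377 0.0484 0.174 ]
wFL [0.5992 0.2067 0.174 ]
wFR [0.6126 0.0403 0.174 ]
nBL [0.7148 0.3311 0.174 ]
lipL [0.6031 0.161  0.209 ]
lipR [0.613 0.083 0.209]
s_roofBR? [0.7368 0.0465 0.174 ]
s_FR [0.621 0.039 0.174]
s_BL [0.7175 0.2173 0.174 ]
s_FL [0.6011 0.2028 0.174 ]
s_lipL [0.6042 0.1582 0.209 ]
s_lipR [0.6136 0.081  0.209 ]
cap disc [ 0.4919 -0.2119  0.01  ]
cap disc s [ 0.4888 -0.2143  0.017 ]
stem top s [ 0.4947 -0.2108  0.063 ]
stemtop t [ 0.4908 -0.2037  0.063 ]
weight [ 0.5737 -0.135   0.04  ]
weight s [ 0.5693 -0.1419  0.045 ]
jar lid [ 0.6128 -0.2655  0.113 ]
jar s [ 0.6095 -0.2705  0.113 ]
bottle top [ 0.3521 -0.1767  0.153 ]
bottle s [ 0.3495 -0.1821  0.153 ]
nlipL [0.5341 0.304  0.18  ]
nlipR [0.5387 0.2355 0.18  ]
```

>>> jog_arm([
  {"az": -0.954, "grip": 1},
  {"az": -0.954, "grip": 1},
  {"az": -0.954, "grip": 1},
  {"az": -0.954, "grip": 1},
  {"az": -0.954, "grip": 1},
  {"dx": -24.3, "dy": -28.9, "dz": -2, "grip": 1},
  {"dx": -24.3, "dy": -28.9, "dz": -2, "grip": 1},
  {"dx": -24.3, "dy": -28.9, "dz": -2, "grip": 1},
  {"dx": -24.3, "dy": -28.9, "dz": -2, "grip": 1},
  {"dx": -24.3, "dy": -28.9, "dz": -2, "grip": 1},
  {"dx": -24.3, "dy": -28.9, "grip": 1},
  {"dx": -24.3, "dy": -28.9, "grip": 1},
  {"dx": -24.3, "dy": -28.9, "grip": 1},
  {"dx": -24.3, "dy": -28.9, "grip": 1},
  {"dx": -24.3, "dy": -28.9, "grip": 1},
  {"dx": -24.3, "dy": -28.9, "grip": 1},
  {"dx": -24.3, "dy": -28.9, "grip": 1},
  {"dx": -24.3, "dy": -28.9, "grip": 1},
  {"dx": -24.3, "dy": -28.9, "grip": 1},
  {"dx": -24.3, "dy": -28.9, "grip": 1},
])

```text
$.plan[0]: bad value
```

>>> jog_arm([
  {"dx": 0, "dy": 0, "dz": -2, "ax": 0, "ay": 0, "az": -0.95, "grip": 1.0},
])

```text
clock: 0.28
position: [0.2327, 0.5256, 0.406]
ee_rot: [-0.0, 0.157, 0.988, -0.001]
contact_force: [0.5, -0.1, -0.3]
width: 0.0756
gripper_force: 0.0
```

>>> jog_arm([
  {"az": -0.95, "grip": 1},
  {"az": -0.95, "grip": 1},
  {"az": -0.95, "grip": 1},
  {"az": -0.97, "grip": 1},
  {"dx": -24.3, "dy": -28.9, "dz": -2, "grip": 1},
  {"dx": -24.3, "dy": -28.9, "dz": -2, "grip": 1},
  {"dx": -24.3, "dy": -28.9, "dz": -2, "grip": 1},
  {"dx": -24.3, "dy": -28.9, "dz": -2, "grip": 1},
  {"dx": -24.3, "dy": -28.9, "grip": 1},
  {"dx": -24.3, "dy": -28.9, "grip": 1},
  {"dx": -24.3, "dy": -28.9, "grip": 1},
  {"dx": -24.3, "dy": -28.9, "grip": 1},
  {"dx": -24.3, "dy": -28.9, "grip": 1},
  {"dx": -24.3, "dy": -28.9, "grip": 1},
  {"dx": -24.3, "dy": -28.9, "grip": 1},
  {"dx": -24.3, "dy": -28.9, "grip": 1},
  {"dx": -24.3, "dy": -28.9, "grip": 1},
  {"dx": -24.3, "dy": -28.9, "grip": 1},
  {"dx": -24.3, "dy": -28.9, "grip": 1},
  {},
])

```text
$.plan[0]: bad value
```

>>> jog_arm([
  {"dx": 0, "dy": 0, "dz": 0, "ax": 0, "ay": 0, "az": -0.95, "grip": 1},
  {"dx": 0, "dy": 0, "dz": 0, "ax": 0, "ay": 0, "az": -0.95, "grip": 1},
  {"dx": 0, "dy": 0, "dz": -2, "ax": 0, "ay": 0, "az": -0.95, "grip": 1},
  {"dx": 0, "dy": 0, "dz": -2, "ax": 0, "ay": 0, "az": -0.97, "grip": 1},
  {"dx": -24.3, "dy": -28.9, "dz": -2, "ax": 0, "ay": 0, "az": 0, "grip": 1},
  {"dx": -24.3, "dy": -28.9, "dz": -2, "ax": 0, "ay": 0, "az": 0, "grip": 1},
  {"dx": -24.3, "dy": -28.9, "dz": -2, "ax": 0, "ay": 0, "az": 0, "grip": 1},
  {"dx": -24.3, "dy": -28.9, "dz": -2, "ax": 0, "ay": 0, "az": 0, "grip": 1},
  {"dx": -24.3, "dy": -28.9, "dz": 0, "ax": 0, "ay": 0, "az": 0, "grip": 1},
  {"dx": -24.3, "dy": -28.9, "dz": 0, "ax": 0, "ay": 0, "az": 0, "grip": 1},
  {"dx": -24.3, "dy": -28.9, "dz": 0, "ax": 0, "ay": 0, "az": 0, "grip": 1},
  {"dx": -24.3, "dy": -28.9, "dz": 0, "ax": 0, "ay": 0, "az": 0, "grip": 1},
  {"dx": -24.3, "dy": -28.9, "dz": 0, "ax": 0, "ay": 0, "az": 0, "grip": 1},
  {"dx": -24.3, "dy": -28.9, "dz": 0, "ax": 0, "ay": 0, "az": 0, "grip": 1},
  {"dx": -24.3, "dy": -28.9, "dz": 0, "ax": 0, "ay": 0, "az": 0, "grip": 1},
  {"dx": -24.3, "dy": -28.9, "dz": 0, "ax": 0, "ay": 0, "az": 0, "grip": 1},
  {"dx": -24.3, "dy": -28.9, "dz": 0, "ax": 0, "ay": 0, "az": 0, "grip": 1},
  {"dx": -24.3, "dy": -28.9, "dz": 0, "ax": 0, "ay": 0, "az": 0, "grip": 1},
  {"dx": -24.3, "dy": -28.9, "dz": 0, "ax": 0, "ay": 0, "az": 0, "grip": 1},
])

```text
clock: 1.87
position: [0.6329, 0.1223, 0.4185]
ee_rot: [-0.0, -0.041, 0.999, 0.0]
contact_force: [0.5, 0.8, 0.1]
width: 0.0001
gripper_force: 0.0
```

```bash
cat >> h.py <<'E'
np.set_printoptions(precision=4,suppress=True)
TH=.083;P=np.array([.609,.122,.024]);RC=np.array([[np.cos(TH),-np.sin(TH),0],[np.sin(TH),np.cos(TH),0],[0,0,1]])
from scipy.spatial.transform import Rotation as Rn
def st():
    s=sensors.get_state();w,x,y,z=s["ee_rot"];R=Rn.from_quat([x,y,z,w]).as_matrix()
    print("t",round(s["clock"],2),"q",np.array(s["qpos"]),"F",np.array(s["contact_force"]),"w",s["width"])
    print("case: tcp",RC.T@(np.array(s["position"])-P),"tip",RC.T@(np.array(s["position"])+R[:,2]*manip.tcp_to_tips-P))
    print("R in case\n",RC.T@R)
    return np.array(s["position"]),R
E
python3 - <<'E'
from h import *
st()
E
```

```text
t 1.87 q [ 0.0829  0.3753  1.3221  0.0002  1.4445 -1.5704] F [0.5061 0.824  0.0537] w 5.9209936132811306e-05
case: tcp [ 0.0238 -0.0017  0.3945] tip [ 0.0238 -0.0017  0.2211]
R in case
 [[-1.      0.0006 -0.0004]
 [ 0.0006  1.      0.0002]
 [ 0.0004  0.0002 -1.    ]]
```

>>> jog_arm([
  {"dx": 0, "dy": 0, "dz": 21, "ax": 0, "ay": 0, "az": 0, "grip": 1},
  {"dx": 0, "dy": 0, "dz": 20, "ax": 0, "ay": 0, "az": 0, "grip": 1},
  {"dx": 0, "dy": 0, "dz": 20, "ax": 0, "ay": 0, "az": 0, "grip": 1},
  {"dx": 0, "dy": 0, "dz": 0, "ax": 0, "ay": 0, "az": 0, "grip": 1},
  {"dx": 6.5, "dy": 0, "dz": 0, "ax": 0, "ay": 0, "az": 0, "grip": 1},
  {"dx": 6.5, "dy": 0, "dz": 0, "ax": 0, "ay": 0, "az": 0, "grip": 1},
  {"dx": 8, "dy": 0, "dz": 0, "ax": 0, "ay": 0, "az": 0, "grip": 1},
  {"dx": 8, "dy": 0, "dz": 1, "ax": 0, "ay": 0, "az": 0, "grip": 1},
])

```text
clock: 2.53
position: [0.6027, 0.1217, 0.3587]
ee_rot: [0.002, -0.042, 0.999, 0.0]
contact_force: [-1.3, -0.1, 0.6]
width: 0.0002
gripper_force: 0.0
```

>>> jog_arm([
  {"dx": 15.9, "dy": 0, "dz": 2.2, "ax": 0, "ay": 0, "az": 0, "grip": 1},
  {"dx": 15.2, "dy": 0, "dz": 4, "ax": 0, "ay": 0, "az": 0, "grip": 1},
  {"dx": 15.3, "dy": 0, "dz": 5.4, "ax": 0, "ay": 0, "az": 0, "grip": 1},
  {"dx": 14, "dy": 0, "dz": 7, "ax": 0, "ay": 0, "az": 0, "grip": 1},
  {"dx": 14, "dy": 0, "dz": 8.4, "ax": 0, "ay": 0, "az": 0, "grip": 1},
  {"dx": 12.3, "dy": 0, "dz": 9.7, "ax": 0, "ay": 0, "az": 0, "grip": 1},
  {"dx": 12.2, "dy": 0, "dz": 10.8, "ax": 0, "ay": 0, "az": 0, "grip": 1},
  {"dx": 0, "dy": 0, "dz": 0, "ax": 0, "ay": 0, "az": 0, "grip": 1},
])

```text
clock: 3.2
position: [0.5007, 0.1133, 0.3089]
ee_rot: [-0.002, -0.042, 0.999, -0.0]
contact_force: [-0.5, 0.5, 0.1]
width: -0.0002
gripper_force: 0.0
```

```bash
python3 - <<'E'
from h import *
import cv2
st()
a=cam("side")["image"][75:225,205:405,::-1];b=cam("top")["image"][95:245,145:345,::-1]
cv2.imwrite("pics/p2.png",np.hstack([cv2.resize(k,(400,300),interpolation=cv2.INTER_CUBIC) for k in(a,b)]))
E
```

```text
t 3.2 q [ 0.087   0.2602  1.7828  0.0001  1.1034 -1.5672] F [-0.5058  0.5359  0.0617] w -0.0002039314685886587
case: tcp [-0.1087  0.0003  0.2849] tip [-0.1095  0.0003  0.1115]
R in case
 [[-1.     -0.0003 -0.0048]
 [-0.0003  1.      0.0001]
 [ 0.0048  0.0001 -1.    ]]
```

View pics/p2.png

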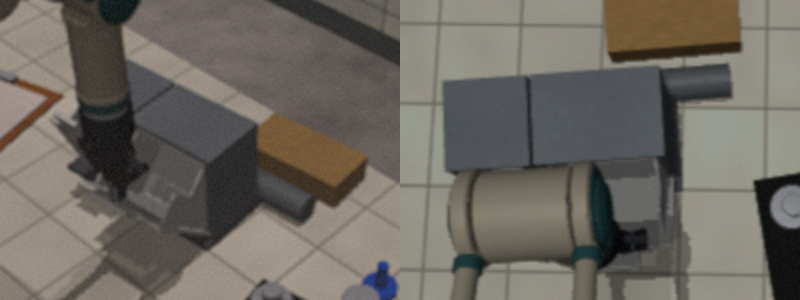

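The bin is tipped well forward, with the gripper at its lip. Next I'll measure the cap more precisely in the saved first images.

```bash
python3 - <<'E'
from h import *
import cv2
for n,(x0,y0,x1,y1) in {"top":(350,212,382,244),"side":(328,240,354,275)}.items():
    im=cv2.imread(f"pics/{n}0.png")[y0:y1,x0:x1];g=cv2.cvtColor(im,6)
    m=(g>80).astype(np.uint8);k,l,s,c=cv2.connectedComponentsWithStats(m);i=1+s[1:,4].argmax()
    x,y,w,h,A=s[i];print(n,x+x0,y+y0,w,h,A,c[i]+[x0,y0])
    if n=="top":
        u,v=c[i]+[x0,y0];print(onz(n,u,v,.013))
    else:
        rows=[(r+y0,(np.flatnonzero(l[r]==i)[[0,-1]]+x0).tolist()) for r in range(y,y+h)];print(rows)
E
```

```text
top 357 218 19 19 284 [365.9085 227.1585]
[ 0.4925 -0.2106  0.013 ]
side 331 247 20 22 267 [340.2697 259.1685]
[(247, [339, 341]), (248, [338, 343]), (249, [338, 343]), (250, [338, 343]), (251, [338, 343]), (252, [336, 343]), (253, [334, 346]), (254, [333, 347]), (255, [332, 348]), (256, [332, 349]), (257, [331, 349]), (258, [331, 349]), (259, [331, 350]), (260, [331, 350]), (261, [331, 350]), (262, [331, 349]), (263, [331, 349]), (264, [332, 349]), (265, [333, 348]), (266, [334, 347]), (267, [335, 346]), (268, [338, 344])]
```

>>> jog_arm([
  {"dx": 0, "dy": 0, "dz": -36, "ax": 0, "ay": 0, "az": 0, "grip": 1},
  {"dx": 0, "dy": 0, "dz": -36, "ax": 0, "ay": 0, "az": 0, "grip": 1},
  {"dx": 0, "dy": 0, "dz": -30, "ax": 0, "ay": 0, "az": 0, "grip": 1},
  {"dx": 3.5, "dy": -32.2, "dz": 0, "ax": 0, "ay": 0, "az": 0, "grip": 1},
  {"dx": 3.5, "dy": -32.2, "dz": 0, "ax": 0, "ay": 0, "az": 0, "grip": 1},
  {"dx": 3.5, "dy": -32.2, "dz": 0, "ax": 0, "ay": 0, "az": 0, "grip": 0.3},
  {"dx": 3.5, "dy": -32.2, "dz": 0, "ax": 0, "ay": 0, "az": 0, "grip": 0.3},
  {"dx": 3.5, "dy": -32.2, "dz": 0, "ax": 0, "ay": 0, "az": 0, "grip": 0.3},
  {"dx": 3.5, "dy": -32.2, "dz": 0, "ax": 0, "ay": 0, "az": 0, "grip": 0.3},
  {"dx": 3.5, "dy": -32.2, "dz": 0, "ax": 0, "ay": 0, "az": 0, "grip": 0.3},
  {"dx": 3.5, "dy": -32.2, "dz": 0, "ax": 0, "ay": 0, "az": 0, "grip": 0.3},
  {"dx": 3.5, "dy": -32.2, "dz": 0, "ax": 0, "ay": 0, "az": 0, "grip": 0.3},
  {"dx": 3.5, "dy": -32.2, "dz": 0, "ax": 0, "ay": 0, "az": 0, "grip": 0.3},
  {"dx": 0, "dy": 0, "dz": 0, "ax": 0, "ay": 0, "az": 0, "grip": 0.3},
])

```text
clock: 4.52
position: [0.497, -0.2161, 0.4122]
ee_rot: [0.001, -0.039, 0.999, -0.003]
contact_force: [-0.1, 0.0, -0.1]
width: 0.06
gripper_force: 0.0
```

```bash
python3 - <<'E'
from h import *
import cv2
p,R=st();print("to cap, tool axes mm",1e3*R.T@(np.array([.4925,-.2106,.204])-p))
a=cam("side")["image"][60:240,190:390,::-1];b=cam("top")["image"][95:275,145:345,::-1]
cv2.imwrite("pics/p3.png",np.hstack([cv2.resize(k,(400,360),interpolation=cv2.INTER_CUBIC) for k in(a,b)]))
E
```

```text
t 4.52 q [-0.5374  0.2206  1.563  -0.0036  1.3531 -2.1854] F [-0.1092  0.0119 -0.1052] w 0.06001253881502641
case: tcp [-0.1397 -0.3277  0.3882] tip [-0.1393 -0.3287  0.2148]
R in case
 [[-1.      0.005   0.0019]
 [ 0.0049  1.     -0.0057]
 [-0.002  -0.0057 -1.    ]]
to cap, tool axes mm [  4.4262   7.0408 208.1335]
```

View pics/p3.png

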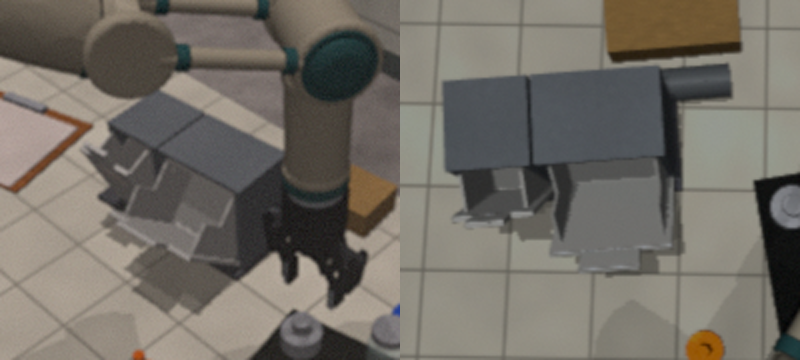

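>>> jog_arm([
  {"dx": 0, "dy": 0, "dz": 30, "ax": 0, "ay": 0, "az": 0, "grip": 0.3},
  {"dx": 0, "dy": 0, "dz": 30, "ax": 0, "ay": 0, "az": 0, "grip": 0.3},
  {"dx": 0, "dy": 0, "dz": 30, "ax": 0, "ay": 0, "az": 0, "grip": 0.3},
  {"dx": 0, "dy": 0, "dz": 20, "ax": 0, "ay": 0, "az": 0, "grip": 0.3},
  {"dx": 0, "dy": 0, "dz": 10, "ax": 0, "ay": 0, "az": 0, "grip": 0.3},
  {"dx": 0, "dy": 0, "dz": 0, "ax": 0, "ay": 0, "az": 0, "grip": 0.3},
])

```text
clock: 5.12
position: [0.4958, -0.2092, 0.2895]
ee_rot: [-0.002, -0.042, 0.999, 0.001]
contact_force: [-0.4, 0.5, -0.2]
width: 0.0595
gripper_force: 0.0
```

```bash
python3 - <<'E'
from h import *
p,R=st();print("to cap, tool axes mm",1e3*R.T@(np.array([.4925,-.2106,.204])-p))
q=RC.T@(onz("top",250,229,.024+.123)-P);print("lip mid case",q, np.arcsin(-q[0]/.187))
E
```

```text
t 5.12 q [-0.5286  0.3134  1.7584  0.0005  1.0741 -2.1837] F [-0.4178  0.5375 -0.1519] w 0.059530559654136866
case: tcp [-0.1402 -0.3206  0.2655] tip [-0.1408 -0.3201  0.0921]
R in case
 [[-1.     -0.001  -0.0033]
 [-0.001   1.      0.0029]
 [ 0.0033  0.0029 -1.    ]]
to cap, tool axes mm [ 3.176  -1.4027 85.477 ]
lip mid case [-0.1345 -0.0017  0.123 ] 0.8027782543914372
```

>>> jog_arm([
  {"dx": 3, "dy": -1, "dz": 20, "ax": 0, "ay": 0, "az": 0, "grip": 0.3},
  {"dx": 0, "dy": 0, "dz": 20, "ax": 0, "ay": 0, "az": 0, "grip": 0.3},
  {"dx": 0, "dy": 0, "dz": 20, "ax": 0, "ay": 0, "az": 0, "grip": 0.3},
  {"dx": 0, "dy": 0, "dz": 15, "ax": 0, "ay": 0, "az": 0, "grip": 0.3},
  {"dx": 0, "dy": 0, "dz": 9, "ax": 0, "ay": 0, "az": 0, "grip": 0.3},
  {"dx": 0, "dy": 0, "dz": 0, "ax": 0, "ay": 0, "az": 0, "grip": 0.3},
  {"dx": 0, "dy": 0, "dz": 0, "ax": 0, "ay": 0, "az": 0, "grip": 0.5},
  {"dx": 0, "dy": 0, "dz": 0, "ax": 0, "ay": 0, "az": 0, "grip": 1},
  {"dx": 0, "dy": 0, "dz": 0, "ax": 0, "ay": 0, "az": 0, "grip": 1},
  {"dx": 0, "dy": 0, "dz": 0, "ax": 0, "ay": 0, "az": 0, "grip": 1},
  {"dx": 0, "dy": 0, "dz": 0, "ax": 0, "ay": 0, "az": 0, "grip": 1},
  {"dx": 0, "dy": 0, "dz": 0, "ax": 0, "ay": 0, "az": 0, "grip": 1},
], grip_force=30)

```text
clock: 6.17
position: [0.4937, -0.2118, 0.2083]
ee_rot: [0.001, -0.041, 0.999, -0.0]
contact_force: [-0.3, 1.8, 5.5]
width: 0.0163
gripper_force: 30.6
```

>>> jog_arm([
  {"dx": 0, "dy": 0, "dz": -10, "ax": 0, "ay": 0, "az": 0, "grip": 1},
  {"dx": 0, "dy": 0, "dz": -30, "ax": 0, "ay": 0, "az": 0, "grip": 1},
  {"dx": 0, "dy": 0, "dz": -36, "ax": 0, "ay": 0, "az": 0, "grip": 1},
  {"dx": 0, "dy": 0, "dz": -36, "ax": 0, "ay": 0, "az": 0, "grip": 1},
  {"dx": 0, "dy": 0, "dz": -36, "ax": 0, "ay": 0, "az": 0, "grip": 1},
  {"dx": 0, "dy": 0, "dz": -32, "ax": 0, "ay": 0, "az": 0, "grip": 1},
  {"dx": 0, "dy": 0, "dz": 0, "ax": 0, "ay": 0, "az": 0, "grip": 1},
  {"dx": 5.7, "dy": 20, "dz": 0, "ax": 0, "ay": 0, "az": 0, "grip": 1},
  {"dx": 5.7, "dy": 32, "dz": 0, "ax": 0, "ay": 0, "az": 0, "grip": 1},
  {"dx": 5.7, "dy": 32, "dz": 0, "ax": 0, "ay": 0, "az": 0, "grip": 1},
  {"dx": 5.7, "dy": 32, "dz": 0, "ax": 0, "ay": 0, "az": 0, "grip": 1},
  {"dx": 5.7, "dy": 32, "dz": 0, "ax": 0, "ay": 0, "az": 0, "grip": 1},
  {"dx": 5.7, "dy": 32, "dz": 0, "ax": 0, "ay": 0, "az": 0, "grip": 1},
  {"dx": 5.7, "dy": 32, "dz": 0, "ax": 0, "ay": 0, "az": 0, "grip": 1},
  {"dx": 5.7, "dy": 32, "dz": 0, "ax": 0, "ay": 0, "az": 0, "grip": 1},
  {"dx": 5.7, "dy": 32, "dz": 0, "ax": 0, "ay": 0, "az": 0, "grip": 1},
  {"dx": 5.7, "dy": 32, "dz": 0, "ax": 0, "ay": 0, "az": 0, "grip": 1},
  {"dx": 0, "dy": 14, "dz": 0, "ax": 0, "ay": 0, "az": 0, "grip": 1},
  {"dx": 0, "dy": 0, "dz": 0, "ax": 0, "ay": 0, "az": 0, "grip": 1},
])

```text
clock: 7.75
position: [0.4085, 0.1067, 0.3869]
ee_rot: [-0.001, -0.043, 0.999, 0.001]
contact_force: [-0.1, -0.2, -1.5]
width: 0.0162
gripper_force: 30.0
```

>>> jog_arm([
  {"dx": 0, "dy": 0, "dz": 0, "ax": 0, "ay": -0.75, "az": 0, "grip": 1},
  {"dx": 0, "dy": 0, "dz": 0, "ax": 0, "ay": -0.75, "az": 0, "grip": 1},
  {"dx": 0, "dy": 0, "dz": 0, "ax": 0, "ay": -0.75, "az": 0, "grip": 1},
  {"dx": 0, "dy": 0, "dz": 0, "ax": 0, "ay": -0.75, "az": 0, "grip": 1},
  {"dx": 0, "dy": 0, "dz": 0, "ax": 0, "ay": -0.75, "az": 0, "grip": 1},
  {"dx": 0, "dy": 0, "dz": 0, "ax": 0, "ay": -0.75, "az": 0, "grip": 1},
  {"dx": 0, "dy": 0, "dz": 0, "ax": 0, "ay": -0.75, "az": 0, "grip": 1},
  {"dx": 0, "dy": 0, "dz": 0, "ax": 0, "ay": -0.75, "az": 0, "grip": 1},
  {"dx": 0, "dy": 0, "dz": 0, "ax": 0, "ay": -0.75, "az": 0, "grip": 1},
  {"dx": 0, "dy": 0, "dz": 0, "ax": 0, "ay": -0.75, "az": 0, "grip": 1},
  {"dx": 0, "dy": 0, "dz": 0, "ax": 0, "ay": 0, "az": 0, "grip": 1},
  {"dx": 0, "dy": 0, "dz": 0, "ax": 0, "ay": 0, "az": 0, "grip": 1},
])

```text
clock: 8.75
position: [0.409, 0.1038, 0.3862]
ee_rot: [0.38, -0.038, 0.924, 0.015]
contact_force: [0.5, -0.2, -1.5]
width: 0.0166
gripper_force: 30.1
```

```bash
cat >> h.py <<'E'
def binpt(x,y,z,a=.80):
    c,s=np.cos(a),np.sin(a);return P+RC@np.array([x*c-z*s,y,x*s+z*c])
def to(p,R,t): return 1e3*R.T@(t-p)
E
python3 - <<'E'
from h import *
import cv2
p,R=st()
for b in [(.05,0,.325),(.05,0,.211)]: print(b,to(p,R,binpt(*b)))
a=cam("side")["image"][60:240,190:390,::-1];b=cam("top")["image"][95:275,145:345,::-1]
cv2.imwrite("pics/p4.png",np.hstack([cv2.resize(k,(400,360),interpolation=cv2.INTER_CUBIC) for k in(a,b)]))
E
```

```text
t 8.75 q [ 0.0843 -0.1097  2.1397 -0.007   0.3306 -1.5631] F [ 0.5297 -0.2295 -1.4585] w 0.01661291029120553
case: tcp [-0.2008 -0.0016  0.3622] tip [-0.0787 -0.0018  0.2391]
R in case
 [[-0.7102  0.0011  0.704 ]
 [ 0.0002  1.     -0.0013]
 [-0.704  -0.0008 -0.7102]]
(0.05, 0, 0.325) [68.568   1.6589 72.7313]
(0.05, 0, 0.211) [ 66.4063   1.8118 186.7107]
```

View pics/p4.png

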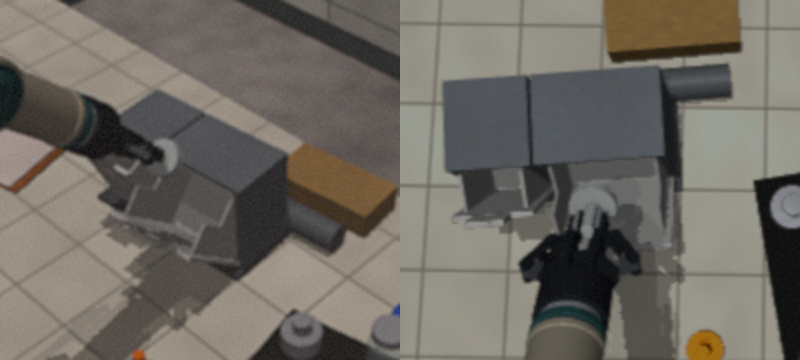

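Both views show the cap held upright in the tilted gripper, hovering at the mouth of the tipped bin, around (593,200) in the right-hand view. The bin is still at about 0.8 rad.

>>> jog_arm([
  {"dx": 17, "dy": 0, "dz": 0, "ax": 0, "ay": 0, "az": 0, "grip": 1},
  {"dx": 20, "dy": 0, "dz": 0, "ax": 0, "ay": 0, "az": 0, "grip": 1},
  {"dx": 20, "dy": 0, "dz": 0, "ax": 0, "ay": 0, "az": 0, "grip": 1},
  {"dx": 10, "dy": 0, "dz": 10, "ax": 0, "ay": 0, "az": 0, "grip": 1},
  {"dx": 0, "dy": 0, "dz": 20, "ax": 0, "ay": 0, "az": 0, "grip": 1},
  {"dx": 0, "dy": 0, "dz": 20, "ax": 0, "ay": 0, "az": 0, "grip": 1},
  {"dx": 0, "dy": 0, "dz": 20, "ax": 0, "ay": 0, "az": 0, "grip": 1},
  {"dx": 0, "dy": 0, "dz": 0, "ax": 0, "ay": 0, "az": 0, "grip": 1},
  {"dx": 0, "dy": 0, "dz": 0, "ax": 0, "ay": 0, "az": 0, "grip": 1},
])

```text
clock: 9.6
position: [0.4154, 0.1054, 0.3096]
ee_rot: [0.37, -0.038, 0.928, 0.015]
contact_force: [-0.7, -0.7, -2.1]
width: 0.0164
gripper_force: 30.0
```

```bash
python3 - <<'E'
from h import *
p,R=st()
for b in [(.05,0,.325),(.05,0,.211)]: print(b,to(p,R,binpt(*b)))
E
```

```text
t 9.6 q [ 0.0879  0.0145  2.2589 -0.044   0.1089 -1.5233] F [-0.6667 -0.7465 -2.1494] w 0.016364510737786945
case: tcp [-0.1943 -0.0005  0.2856] tip [-0.0749 -0.0008  0.1599]
R in case
 [[-0.7252  0.0011  0.6885]
 [ 0.0002  1.     -0.0014]
 [-0.6885 -0.0009 -0.7252]]
(0.05, 0, 0.325) [18.9571  0.5339 14.1717]
(0.05, 0, 0.211) [ 14.3328   0.6919 128.0777]
```

Joint 5 is nearly at its lower limit, so the 45° tilt is too steep. I'll fit a planar arm model and choose a smaller tilt.

```bash
python3 - <<'E'
from h import *
from scipy.optimize import least_squares
D=np.array([[1.033,.277,1.506,1.361,.233,.526,.404],[.0829,.3753,1.3221,1.4445,.6329,.1223,.4185],[.087,.2602,1.7828,1.1034,.5007,.1133,.3089],[-.5374,.2206,1.563,1.3531,.497,-.2161,.4122],[-.5286,.3134,1.7584,1.0741,.4958,-.2092,.2895],[.0843,-.1097,2.1397,.3306,.409,.1038,.3862],[.0879,.0145,2.2589,.1089,.4154,.1054,.3096]])
q1,q2,q3,q5=D[:,:4].T; r=D[:,4]*np.cos(q1)+D[:,5]*np.sin(q1); z=D[:,6]
def fk(p,q2,q3,q5):
    h,r0,L1,L2,d,Lt=p;b=q2+q3;t=b+q5
    return r0+L1*np.sin(q2)+L2*np.sin(b)+d*np.cos(b)+Lt*np.sin(t), h+L1*np.cos(q2)+L2*np.cos(b)-d*np.sin(b)+Lt*np.cos(t)
f=lambda p:np.r_[np.subtract(fk(p,q2,q3,q5)[0],r),np.subtract(fk(p,q2,q3,q5)[1],z)]
s=least_squares(f,[.2,0,.4,.35,0,.1]);p=s.x;print(p,abs(s.fun).max())
# underside of cap .205 ahead of TCP ; case x,z -> r,z
rp=P[:2]@[np.cos(TH),np.sin(TH)]
for tilt in (20,25,30,35,40):
  for bx,bz in [(.05,.12),(.045,.06),(.04,.025),(.05,.02)]:
    c,s_=np.cos(.8),np.sin(.8);u=np.array([bx*c-bz*s_,bx*s_+bz*c])
    T=np.array([rp,P[2]])+u-.205*np.array([np.sin(np.radians(tilt)),-np.cos(np.radians(tilt))])
    g=least_squares(lambda q:np.r_[np.subtract(fk(p,*q),T),(q.sum()-np.pi+np.radians(tilt))*.5],[.1,2.,.6])
    print(tilt,bx,bz,"tcp case",1e3*(T-[rp,P[2]]),"q",g.x,g.cost<1e-8)
E
```

```text
[ 0.1371 -0.0002  0.6296  0.4214  0.0605  0.191 ] 0.0003185371305451934
20 0.05 0.12 tcp case [-121.3615  312.1096] q [0.1318 1.9114 0.7494] True
20 0.045 0.06 tcp case [-81.8037 266.7204] q [0.2377 1.9044 0.6504] True
20 0.04 0.025 tcp case [-60.1798 238.7489] q [0.2999 1.8982 0.5944] True
20 0.05 0.02 tcp case [-49.6259 242.4389] q [0.3089 1.8717 0.6119] True
25 0.05 0.12 tcp case [-137.8841  305.2657] q [0.0992 1.9895 0.6165] True
25 0.045 0.06 tcp case [-98.3263 259.8765] q [0.211  1.9851 0.5091] True
25 0.04 0.025 tcp case [-76.7024 231.905 ] q [0.2766 1.9801 0.4486] True
25 0.05 0.02 tcp case [-66.1485 235.595 ] q [0.2849 1.954  0.4663] True
30 0.05 0.12 tcp case [-153.7474  297.0078] q [0.0731 2.0684 0.4765] True
30 0.045 0.06 tcp case [-114.1896  251.6186] q [0.1919 2.0661 0.36  ] True
30 0.04 0.025 tcp case [-92.5656 223.6471] q [0.2616 2.0618 0.2947] True
30 0.05 0.02 tcp case [-82.0118 227.3371] q [0.269  2.036  0.3129] True
35 0.05 0.12 tcp case [-168.8306  287.3988] q [0.055  2.1482 0.3276] True
35 0.045 0.06 tcp case [-129.2727  242.0096] q [0.1822 2.1472 0.2014] True
35 0.04 0.025 tcp case [-107.6488  214.0381] q [0.2567 2.1431 0.131 ] True
35 0.05 0.02 tcp case [-97.095  217.7281] q [0.2629 2.1175 0.1503] True
40 0.05 0.12 tcp case [-183.0189  276.5117] q [0.047  2.2287 0.1677] True
40 0.045 0.06 tcp case [-143.461   231.1225] q [0.1842 2.2284 0.0309] True
40 0.04 0.025 tcp case [-121.8371  203.151 ] q [ 0.2641  2.224  -0.0447] True
40 0.05 0.02 tcp case [-111.2832  206.841 ] q [ 0.2687  2.1984 -0.0237] True
```

>>> jog_arm([
  {"dx": -11, "dy": 0, "dz": 6, "ax": 0, "ay": 0.63, "az": 0, "grip": 1},
  {"dx": -12, "dy": 0, "dz": 4, "ax": 0, "ay": 0.63, "az": 0, "grip": 1},
  {"dx": -13, "dy": 0, "dz": 2, "ax": 0, "ay": 0.63, "az": 0, "grip": 1},
  {"dx": 0, "dy": 0, "dz": 0, "ax": 0, "ay": 0, "az": 0, "grip": 1},
  {"dx": 0, "dy": 0, "dz": 0, "ax": 0, "ay": 0, "az": 0, "grip": 1},
])

```text
clock: 10.02
position: [0.45, 0.1083, 0.3244]
ee_rot: [0.279, -0.039, 0.959, 0.011]
contact_force: [0.2, 0.4, -1.6]
width: 0.0164
gripper_force: 30.1
```

```bash
cat >> h.py <<'E'
def cap(p,R,bx,bz,a=.8):
    u=RC.T@(p+.205*R[:,2]-P);c,s=np.cos(a),np.sin(a)
    print("tilt",np.degrees(np.arcsin((RC.T@R)[0,2])),"underside bin",1e3*np.array([u[0]*c+u[2]*s,u[1],-u[0]*s+u[2]*c]))
    print("move",to(p+.205*R[:,2],R,binpt(bx,-.001,bz,a)))
E
python3 - <<'E'
from h import *
p,R=st();cap(p,R,.032,.013)
E
```

```text
t 10.02 q [ 0.0871  0.0554  2.0908 -0.0077  0.4299 -1.5599] F [ 0.1609  0.3835 -1.6287] w 0.01644368225430318
case: tcp [-0.1596 -0.0005  0.3004] tip [-0.0667 -0.0006  0.154 ]
R in case
 [[-0.8443  0.001   0.5359]
 [ 0.0005  1.     -0.001 ]
 [-0.5359 -0.0006 -0.8443]]
tilt 32.40257495971581 underside bin [ 56.6609  -0.6664 124.3593]
move [ -1.8856  -0.2133 114.0419]
```

Joint 5 now has clearance. I'll lower the cap along the tool axis.

>>> jog_arm([
  {"dx": -1, "dy": 0, "dz": 18, "ax": 0, "ay": 0, "az": 0, "grip": 1},
  {"dx": -1, "dy": 0, "dz": 18, "ax": 0, "ay": 0, "az": 0, "grip": 1},
  {"dx": 0, "dy": 0, "dz": 18, "ax": 0, "ay": 0, "az": 0, "grip": 1},
  {"dx": 0, "dy": 0, "dz": 16, "ax": 0, "ay": 0, "az": 0, "grip": 1},
  {"dx": 0, "dy": 0, "dz": 10, "ax": 0, "ay": 0, "az": 0, "grip": 1},
  {"dx": 0, "dy": 0, "dz": 0, "ax": 0, "ay": 0, "az": 0, "grip": 1},
  {"dx": 0, "dy": 0, "dz": 0, "ax": 0, "ay": 0, "az": 0, "grip": 1},
])

```text
clock: 10.6
position: [0.493, 0.1119, 0.2564]
ee_rot: [0.277, -0.04, 0.96, 0.011]
contact_force: [0.1, 1.0, -1.3]
width: 0.0162
gripper_force: 30.1
```

```bash
python3 - <<'E'
from h import *
import cv2
p,R=st();cap(p,R,.032,.013)
a=cam("side")["image"][90:210,220:350,::-1];b=cam("top")["image"][130:250,185:315,::-1]
cv2.imwrite("pics/p5.png",np.hstack([cv2.resize(k,(400,369),interpolation=cv2.INTER_CUBIC) for k in(a,b)]))
E
```

```text
t 10.6 q [ 0.0866  0.2163  2.1135 -0.0116  0.2507 -1.5561] F [ 0.1093  0.9781 -1.2724] w 0.01624013751567371
case: tcp [-0.1165 -0.0005  0.2324] tip [-0.0242 -0.0006  0.0856]
R in case
 [[-0.8466  0.0008  0.5322]
 [ 0.0004  1.     -0.001 ]
 [-0.5322 -0.0006 -0.8466]]
tilt 32.15121287875822 underside bin [37.0868 -0.6529 46.3002]
move [-2.9362 -0.3131 33.5586]
```

View pics/p5.png

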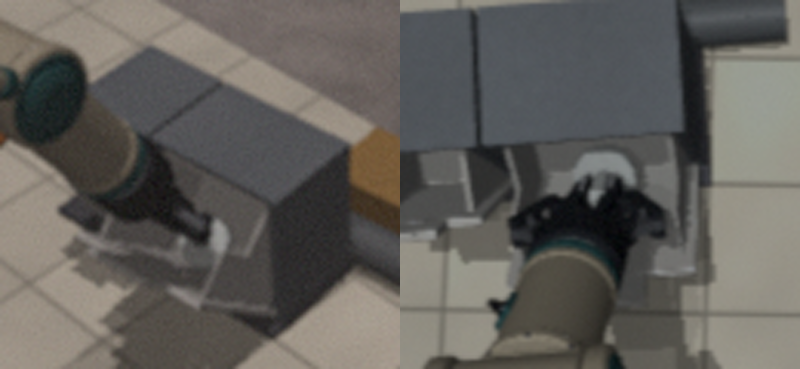

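The cap is inside the bin, at about (603,165) in the right-hand view, and the knuckles fit between the side walls. I'll keep lowering.

>>> jog_arm([
  {"dx": -1, "dy": 0, "dz": 9, "ax": 0, "ay": 0, "az": 0, "grip": 1},
  {"dx": -1, "dy": 0, "dz": 8, "ax": 0, "ay": 0, "az": 0, "grip": 1},
  {"dx": 0, "dy": 0, "dz": 6, "ax": 0, "ay": 0, "az": 0, "grip": 1},
  {"dx": 0, "dy": 0, "dz": 4, "ax": 0, "ay": 0, "az": 0, "grip": 1},
  {"dx": 0, "dy": 0, "dz": 0, "ax": 0, "ay": 0, "az": 0, "grip": 1},
  {"dx": 0, "dy": 0, "dz": 0, "ax": 0, "ay": 0, "az": 0, "grip": 1},
])

```text
clock: 11.2
position: [0.5101, 0.1133, 0.2347]
ee_rot: [0.277, -0.039, 0.96, 0.011]
contact_force: [-0.6, -0.2, -1.5]
width: 0.0159
gripper_force: 30.1
```

```bash
python3 - <<'E'
from h import *
p,R=st();cap(p,R,.032,.013)
E
```

```text
t 11.2 q [ 0.0863  0.2729  2.1083 -0.0141  0.1986 -1.5537] F [-0.6192 -0.1924 -1.4915] w 0.015898859307234444
case: tcp [-0.0993 -0.0005  0.2107] tip [-0.0069 -0.0007  0.064 ]
R in case
 [[-0.8463  0.001   0.5327]
 [ 0.0005  1.     -0.001 ]
 [-0.5327 -0.0006 -0.8463]]
tilt 32.19036368457223 underside bin [33.6455 -0.719  18.8288]
move [ 0.2237 -0.275   6.0528]
```

>>> jog_arm([
  {"dx": 0, "dy": 0, "dz": 3, "ax": 0, "ay": 0, "az": 0, "grip": 1},
  {"dx": 0, "dy": 0, "dz": 3, "ax": 0, "ay": 0, "az": 0, "grip": 1},
  {"dx": 0, "dy": 0, "dz": 0, "ax": 0, "ay": 0, "az": 0, "grip": 1},
])

```text
clock: 11.45
position: [0.5134, 0.1135, 0.2299]
ee_rot: [0.277, -0.039, 0.96, 0.011]
contact_force: [0.6, 0.0, -1.7]
width: 0.0165
gripper_force: 30.1
```

>>> jog_arm([
  {"dx": 0, "dy": 0, "dz": 0, "ax": 0, "ay": 0, "az": 0, "grip": 0.75},
  {"dx": 0, "dy": 0, "dz": 0, "ax": 0, "ay": 0, "az": 0, "grip": 0.6},
  {"dx": 0, "dy": 0, "dz": 0, "ax": 0, "ay": 0, "az": 0, "grip": 0.5},
  {"dx": 0, "dy": 0, "dz": 0, "ax": 0, "ay": 0, "az": 0, "grip": 0.5},
  {"dx": 0, "dy": 0, "dz": 0, "ax": 0, "ay": 0, "az": 0, "grip": 0.5},
  {"dx": 0, "dy": 0, "dz": -10, "ax": 0, "ay": 0, "az": 0, "grip": 0.5},
  {"dx": 0, "dy": 0, "dz": -20, "ax": 0, "ay": 0, "az": 0, "grip": 0.5},
  {"dx": 0, "dy": 0, "dz": -25, "ax": 0, "ay": 0, "az": 0, "grip": 0.5},
  {"dx": 0, "dy": 0, "dz": -25, "ax": 0, "ay": 0, "az": 0, "grip": 0.5},
  {"dx": 0, "dy": 0, "dz": -25, "ax": 0, "ay": 0, "az": 0, "grip": 0.5},
  {"dx": 0, "dy": 0, "dz": -25, "ax": 0, "ay": 0, "az": 0, "grip": 0.5},
  {"dx": 0, "dy": 0, "dz": -20, "ax": 0, "ay": 0, "az": 0, "grip": 0.5},
  {"dx": 0, "dy": 0, "dz": 0, "ax": 0, "ay": 0, "az": 0, "grip": 0.5},
])

```text
clock: 12.53
position: [0.4323, 0.1071, 0.3612]
ee_rot: [0.281, -0.04, 0.959, 0.011]
contact_force: [0.1, 0.2, 0.8]
width: 0.0429
gripper_force: 0.0
```

```bash
python3 - <<'E'
from h import *
import cv2
p,R=st()
a=cam("side")["image"][90:210,220:350,::-1];b=cam("top")["image"][130:250,185:315,::-1]
cv2.imwrite("pics/p6.png",np.hstack([cv2.resize(k,(400,369),interpolation=cv2.INTER_CUBIC) for k in(a,b)]))
E
```

```text
t 12.53 q [ 0.0879 -0.0182  2.0584 -0.0067  0.5306 -1.5607] F [0.1479 0.2061 0.768 ] w 0.042891785885535466
case: tcp [-0.1774 -0.0002  0.3372] tip [-0.0837 -0.0003  0.1913]
R in case
 [[-0.8415  0.0006  0.5403]
 [ 0.0002  1.     -0.0007]
 [-0.5403 -0.0005 -0.8415]]
```

View pics/p6.png

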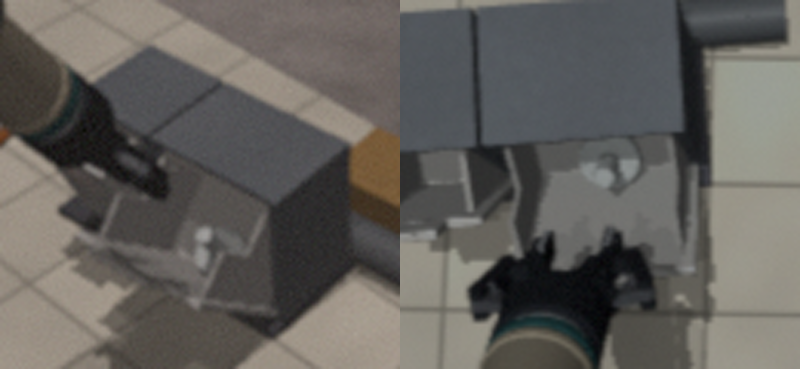

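The cap stands on the bin floor, at about (612,160) in the right-hand view, and the gripper is clear. Next I'll turn the tool upright with the fingers shut, go in front of the lip and close the bin.

>>> jog_arm([
  {"dx": 0, "dy": 0, "dz": -10, "ax": 0, "ay": 0.77, "az": 0, "grip": 0.5},
  {"dx": 0, "dy": 0, "dz": 0, "ax": 0, "ay": 0.77, "az": 0, "grip": 1},
  {"dx": 0, "dy": 0, "dz": 0, "ax": 0, "ay": 0.77, "az": 0, "grip": 1},
  {"dx": 0, "dy": 0, "dz": 0, "ax": 0, "ay": 0.77, "az": 0, "grip": 1},
  {"dx": 0, "dy": 0, "dz": 0, "ax": 0, "ay": 0.77, "az": 0, "grip": 1},
  {"dx": 0, "dy": 0, "dz": 0, "ax": 0, "ay": 0.77, "az": 0, "grip": 1},
  {"dx": 0, "dy": 0, "dz": 0, "ax": 0, "ay": 0.77, "az": 0, "grip": 1},
  {"dx": 0, "dy": 0, "dz": 0, "ax": 0, "ay": 0, "az": 0, "grip": 1},
  {"dx": 0, "dy": 0, "dz": 0, "ax": 0, "ay": 0, "az": 0, "grip": 1},
])

```text
clock: 13.38
position: [0.4289, 0.1066, 0.3641]
ee_rot: [-0.001, -0.041, 0.999, -0.0]
contact_force: [0.1, 0.3, -0.0]
width: -0.0001
gripper_force: 0.0
```

```bash
python3 - <<'E'
from h import *
p,R=st()
E
```

```text
t 13.38 q [ 0.0862  0.1047  1.8342 -0.0006  1.2051 -1.5663] F [ 0.0762  0.2941 -0.0374] w -8.43336917983191e-05
case: tcp [-0.1807 -0.0004  0.3401] tip [-0.1812 -0.0005  0.1667]
R in case
 [[-1.      0.0011 -0.0024]
 [ 0.0011  1.     -0.0006]
 [ 0.0024 -0.0006 -1.    ]]
```

>>> jog_arm([
  {"dx": 0, "dy": 0, "dz": 24, "ax": 0, "ay": 0, "az": 0, "grip": 1},
  {"dx": 0, "dy": 0, "dz": 24, "ax": 0, "ay": 0, "az": 0, "grip": 1},
  {"dx": 0, "dy": 0, "dz": 20, "ax": 0, "ay": 0, "az": 0, "grip": 1},
  {"dx": -12, "dy": 0, "dz": 0, "ax": 0, "ay": 0, "az": 0, "grip": 1},
  {"dx": -10, "dy": 0, "dz": 0, "ax": 0, "ay": 0, "az": 0, "grip": 1},
  {"dx": -10, "dy": 0, "dz": -3, "ax": 0, "ay": 0, "az": 0, "grip": 1},
  {"dx": -9, "dy": 0, "dz": -8, "ax": 0, "ay": 0, "az": 0, "grip": 1},
  {"dx": -9, "dy": 0, "dz": -8, "ax": 0, "ay": 0, "az": 0, "grip": 1},
  {"dx": -9, "dy": 0, "dz": -8, "ax": 0, "ay": 0, "az": 0, "grip": 1},
  {"dx": -10, "dy": 0, "dz": -6, "ax": 0, "ay": 0, "az": 0, "grip": 1},
  {"dx": -11, "dy": 0, "dz": -6, "ax": 0, "ay": 0, "az": 0, "grip": 1},
  {"dx": -11, "dy": 0, "dz": -6, "ax": 0, "ay": 0, "az": 0, "grip": 1},
  {"dx": -11, "dy": 0, "dz": -4, "ax": 0, "ay": 0, "az": 0, "grip": 1},
  {"dx": -11, "dy": 0, "dz": -4, "ax": 0, "ay": 0, "az": 0, "grip": 1},
  {"dx": -12, "dy": 0, "dz": -4, "ax": 0, "ay": 0, "az": 0, "grip": 1},
  {"dx": 0, "dy": 0, "dz": 0, "ax": 0, "ay": 0, "az": 0, "grip": 1},
])

```text
clock: 14.72
position: [0.5563, 0.117, 0.3571]
ee_rot: [0.004, -0.041, 0.999, -0.0]
contact_force: [1.0, 0.5, -0.2]
width: -0.0001
gripper_force: 0.0
```

```bash
python3 - <<'E'
from h import *
p,R=st()
E
```

```text
t 14.72 q [ 0.0852  0.2947  1.5997 -0.0007  1.2402 -1.5672] F [ 1.0438  0.535  -0.2121] w -8.421638119184581e-05
case: tcp [-0.0529 -0.0006  0.3331] tip [-0.0517 -0.0007  0.1597]
R in case
 [[-1.      0.0012  0.007 ]
 [ 0.0011  1.     -0.0006]
 [-0.007  -0.0006 -1.    ]]
```

>>> jog_arm([
  {"dx": -7, "dy": 0, "dz": -1, "ax": 0, "ay": 0, "az": 0, "grip": 1},
  {"dx": -7, "dy": 0, "dz": -1, "ax": 0, "ay": 0, "az": 0, "grip": 1},
  {"dx": -6, "dy": 0, "dz": 0, "ax": 0, "ay": 0, "az": 0, "grip": 1},
  {"dx": -5, "dy": 0, "dz": 0, "ax": 0, "ay": 0, "az": 0, "grip": 1},
  {"dx": -5, "dy": 0, "dz": 0, "ax": 0, "ay": 0, "az": 0, "grip": 1},
  {"dx": -4, "dy": 0, "dz": 0, "ax": 0, "ay": 0, "az": 0, "grip": 1},
  {"dx": 0, "dy": 0, "dz": 0, "ax": 0, "ay": 0, "az": 0, "grip": 1},
  {"dx": 0, "dy": 0, "dz": 0, "ax": 0, "ay": 0, "az": 0, "grip": 1},
])

```text
clock: 15.38
position: [0.5871, 0.1196, 0.356]
ee_rot: [-0.0, -0.041, 0.999, -0.0]
contact_force: [-0.2, 0.4, 0.0]
width: -0.0001
gripper_force: 0.0
```

```bash
python3 - <<'E'
from h import *
p,R=st()
E
```

```text
t 15.38 q [ 0.0851  0.3421  1.5306 -0.0006  1.2697 -1.5675] F [-0.1791  0.414   0.0321] w -0.0001320642821220787
case: tcp [-0.022  -0.0006  0.332 ] tip [-0.0221 -0.0007  0.1586]
R in case
 [[-1.      0.001  -0.0008]
 [ 0.001   1.     -0.0006]
 [ 0.0008 -0.0006 -1.    ]]
```

>>> jog_arm([
  {"dx": -3, "dy": 0, "dz": 0, "ax": 0, "ay": 0, "az": 0, "grip": 1},
  {"dx": -2, "dy": 0, "dz": 0, "ax": 0, "ay": 0, "az": 0, "grip": 1},
  {"dx": 0, "dy": 0, "dz": 0, "ax": 0, "ay": 0, "az": 0, "grip": 1},
])

```text
clock: 15.63
position: [0.592, 0.12, 0.3562]
ee_rot: [-0.0, -0.041, 0.999, -0.0]
contact_force: [0.6, -0.8, -0.1]
width: 0.0
gripper_force: 0.0
```

```bash
python3 - <<'E'
from h import *
import cv2
p,R=st()
a=cam("side")["image"][90:210,220:350,::-1];b=cam("top")["image"][115:235,155:285,::-1]
cv2.imwrite("pics/p7.png",np.hstack([cv2.resize(k,(400,369),interpolation=cv2.INTER_CUBIC) for k in(a,b)]))
E
```

```text
t 15.63 q [ 0.0851  0.349   1.5193 -0.0007  1.2741 -1.5675] F [ 0.597  -0.7758 -0.1045] w 2.2648779800263456e-05
case: tcp [-0.0171 -0.0006  0.3322] tip [-0.0172 -0.0007  0.1588]
R in case
 [[-1.      0.001  -0.0008]
 [ 0.001   1.     -0.0006]
 [ 0.0008 -0.0006 -1.    ]]
```

>>> jog_arm([
  {"dx": -2, "dy": 0, "dz": 0, "ax": 0, "ay": 0, "az": 0, "grip": 1},
  {"dx": -1, "dy": 0, "dz": 0, "ax": 0, "ay": 0, "az": 0, "grip": 1},
  {"dx": 0, "dy": 0, "dz": 0, "ax": 0, "ay": 0, "az": 0, "grip": 1},
])

```text
clock: 15.98
position: [0.5943, 0.1203, 0.3563]
ee_rot: [-0.001, -0.041, 0.999, -0.0]
contact_force: [-1.5, -0.9, 1.7]
width: 0.0001
gripper_force: 0.9
```

>>> jog_arm([
  {"dx": -1.5, "dy": 0, "dz": 0, "ax": 0, "ay": 0, "az": 0, "grip": 1},
  {"dx": -1, "dy": 0, "dz": 0, "ax": 0, "ay": 0, "az": 0, "grip": 1},
  {"dx": 0, "dy": 0, "dz": 0, "ax": 0, "ay": 0, "az": 0, "grip": 1},
])

```text
clock: 16.23
position: [0.5952, 0.1204, 0.3563]
ee_rot: [-0.004, -0.041, 0.999, -0.001]
contact_force: [-7.8, -0.9, 4.1]
width: 0.0
gripper_force: 3.7
```

Force builds over less than 1 mm of travel, so the wide bin is home against its stop. Now the narrow bin.

>>> jog_arm([
  {"dx": 20, "dy": 0, "dz": 0, "ax": 0, "ay": 0, "az": 0, "grip": 1},
  {"dx": 30, "dy": 0, "dz": 0, "ax": 0, "ay": 0, "az": 0, "grip": 1},
  {"dx": 30, "dy": 0, "dz": 0, "ax": 0, "ay": 0, "az": 0, "grip": 1},
  {"dx": 18, "dy": 10, "dz": 0, "ax": 0, "ay": 0, "az": 0, "grip": 1},
  {"dx": 0, "dy": 30, "dz": 0, "ax": 0, "ay": 0, "az": 0, "grip": 1},
  {"dx": 0, "dy": 30, "dz": 0, "ax": 0, "ay": 0, "az": 0, "grip": 1},
  {"dx": 0, "dy": 30, "dz": 5, "ax": 0, "ay": 0, "az": 0, "grip": 1},
  {"dx": 0, "dy": 30, "dz": 5, "ax": 0, "ay": 0, "az": 0, "grip": 1},
  {"dx": 0, "dy": 15, "dz": 0, "ax": 0, "ay": 0, "az": 0, "grip": 1},
  {"dx": 0, "dy": 0, "dz": 0, "ax": 0, "ay": 0, "az": 0, "grip": 1},
  {"dx": 0, "dy": 0, "dz": 0, "ax": 0, "ay": 0, "az": 0, "grip": 1},
])

```text
clock: 17.15
position: [0.4876, 0.2576, 0.3463]
ee_rot: [-0.0, -0.042, 0.999, -0.001]
contact_force: [-0.2, 0.0, -0.2]
width: -0.0001
gripper_force: 0.0
```

```bash
python3 - <<'E'
from h import *
p,R=st()
E
```

```text
t 17.15 q [ 0.3601  0.2804  1.6495 -0.0008  1.2127 -1.2944] F [-0.2165  0.0128 -0.2166] w -7.252479235535072e-05
case: tcp [-0.1098  0.1452  0.3223] tip [-0.1099  0.145   0.1489]
R in case
 [[-1.     -0.0011 -0.0008]
 [-0.0011  1.     -0.001 ]
 [ 0.0008 -0.001  -1.    ]]
```

>>> jog_arm([
  {"dx": -9, "dy": 0, "dz": 0, "ax": 0, "ay": 0, "az": 0, "grip": 1},
  {"dx": -9, "dy": 0, "dz": 0, "ax": 0, "ay": 0, "az": 0, "grip": 1},
  {"dx": -9, "dy": 0, "dz": -1, "ax": 0, "ay": 0, "az": 0, "grip": 1},
  {"dx": -9, "dy": 0, "dz": -1, "ax": 0, "ay": 0, "az": 0, "grip": 1},
  {"dx": -9, "dy": 0, "dz": -2, "ax": 0, "ay": 0, "az": 0, "grip": 1},
  {"dx": -9, "dy": 0, "dz": -2, "ax": 0, "ay": 0, "az": 0, "grip": 1},
  {"dx": -8, "dy": 0, "dz": -2, "ax": 0, "ay": 0, "az": 0, "grip": 1},
  {"dx": -7, "dy": 0, "dz": -1, "ax": 0, "ay": 0, "az": 0, "grip": 1},
  {"dx": -6, "dy": 0, "dz": -1, "ax": 0, "ay": 0, "az": 0, "grip": 1},
  {"dx": -5, "dy": 0, "dz": 0, "ax": 0, "ay": 0, "az": 0, "grip": 1},
  {"dx": -5, "dy": 0, "dz": 0, "ax": 0, "ay": 0, "az": 0, "grip": 1},
  {"dx": -4, "dy": 0, "dz": 0, "ax": 0, "ay": 0, "az": 0, "grip": 1},
  {"dx": -3, "dy": 0, "dz": 0, "ax": 0, "ay": 0, "az": 0, "grip": 1},
  {"dx": -2, "dy": 0, "dz": 0, "ax": 0, "ay": 0, "az": 0, "grip": 1},
  {"dx": 0, "dy": 0, "dz": 0, "ax": 0, "ay": 0, "az": 0, "grip": 1},
])

```text
clock: 18.4
position: [0.5812, 0.2648, 0.3561]
ee_rot: [-0.001, -0.041, 0.999, -0.0]
contact_force: [-0.8, -1.0, 0.7]
width: 0.0001
gripper_force: 0.7
```

>>> jog_arm([
  {"dx": -1, "dy": 0, "dz": 0, "ax": 0, "ay": 0, "az": 0, "grip": 1},
  {"dx": -1, "dy": 0, "dz": 0, "ax": 0, "ay": 0, "az": 0, "grip": 1},
  {"dx": 0, "dy": 0, "dz": 0, "ax": 0, "ay": 0, "az": 0, "grip": 1},
])

```text
clock: 18.65
position: [0.5819, 0.2649, 0.3561]
ee_rot: [-0.003, -0.041, 0.999, -0.0]
contact_force: [-5.6, -0.1, 2.6]
width: -0.0
gripper_force: 2.7
```

```bash
python3 - <<'E'
from h import *
p,R=st()
E
```

```text
t 18.65 q [ 0.3183  0.4018  1.4355  0.0008  1.3098 -1.3351] F [-5.5951 -0.1422  2.64  ] w -8.441965626489416e-06
case: tcp [-0.0152  0.1447  0.3321] tip [-0.0162  0.1446  0.1587]
R in case
 [[-1.      0.0007 -0.0055]
 [ 0.0007  1.     -0.0005]
 [ 0.0055 -0.0005 -1.    ]]
```

>>> jog_arm([
  {"dx": -1, "dy": 0, "dz": 0, "ax": 0, "ay": 0, "az": 0, "grip": 1},
  {"dx": 0, "dy": 0, "dz": 0, "ax": 0, "ay": 0, "az": 0, "grip": 1},
  {"dx": 20, "dy": 0, "dz": 0, "ax": 0, "ay": 0, "az": 0, "grip": 1},
  {"dx": 30, "dy": 0, "dz": 0, "ax": 0, "ay": 0, "az": 0, "grip": 1},
  {"dx": 30, "dy": 0, "dz": 0, "ax": 0, "ay": 0, "az": 0, "grip": 1},
  {"dx": 10, "dy": 25, "dz": -10, "ax": 0, "ay": 0, "az": 0, "grip": 1},
  {"dx": 10, "dy": 35, "dz": -10, "ax": 0, "ay": 0, "az": 0, "grip": 1},
  {"dx": 10, "dy": 35, "dz": -10, "ax": 0, "ay": 0, "az": 0, "grip": 1},
  {"dx": 10, "dy": 35, "dz": -10, "ax": 0, "ay": 0, "az": 0, "grip": 1},
  {"dx": 10, "dy": 35, "dz": 0, "ax": 0, "ay": 0, "az": 0, "grip": 1},
  {"dx": 0, "dy": 0, "dz": 0, "ax": 0, "ay": 0, "az": 0, "grip": 1},
  {"dx": 0, "dy": 0, "dz": 0, "ax": 0, "ay": 0, "az": 0, "grip": 1},
])

```text
clock: 19.65
position: [0.4405, 0.4204, 0.3963]
ee_rot: [0.0, -0.043, 0.999, -0.0]
contact_force: [-0.0, -0.7, 0.3]
width: 0.0003
gripper_force: 0.0
```

```bash
python3 - <<'E'
from h import *
import cv2
a=cam("side")["image"][80:280,220:400,::-1];b=cam("top")["image"][105:305,160:420,::-1]
cv2.imwrite("pics/p8.png",np.hstack([cv2.resize(k,None,fx=1.8,fy=1.8,interpolation=cv2.INTER_CUBIC) for k in(a,b)]))
E
```

```text
(no output)
```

View pics/p8.png

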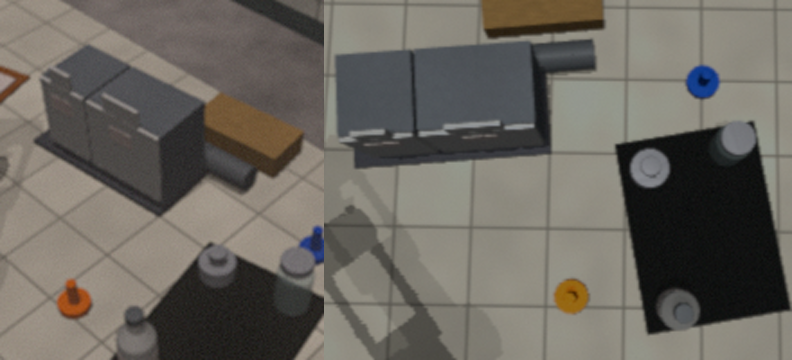

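Both bins are flush: the narrow lip is at about (370,135), the wide lip at about (472,127). The cap is gone from the mat, and the weight, jar and bottle stand where they were.

```bash
python3 -c "
from rig import manip
print(manip.sign_off())"
```

```text
the job is handed in; nothing more can be done
None
```

The cap was lowered into the tipped wide bin before release, both bins were pushed home against their stops, the bottle, jar and weight look unmoved, and the job was handed in at about 20 s; joint 5 once read 0.1089 against its 0.11 limit, and I can't tell if that counts as passing its range.

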